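# Shut off the pump and open a relief fitting of unknown thread

## Robot

A 6-joint arm with a two-finger parallel gripper is mounted at the origin on the work surface. World frame = base frame: x ahead of the robot, y to its left, z up, the work surface at z = 0. Lengths are in m, angles in rad, forces in N, time in s.
With the tool pointing down it reaches from about 0.325 to 0.9 m from the base axis. Payload 6.1 kg.
Tool frame: the origin (TCP) lies between the finger pads; the fingertips stand 25 mm ahead of it and the grasp point (between the pads) lies 6 mm ahead of it; z points along the fingers, y is the line along which they close (so a half turn about z gives the same grasp; the last joint's range is limited). The gripper opens to 87 mm and grips with 3 to 60 N. Pads are 19 mm wide; open, the fingers measure 117 mm over their backs; the gripper's body (75 mm by 190 mm) begins 51 mm behind the grasp point.
Start: joints at [-1.306, 0.22, 1.526, -0, 1.395, -0.126], TCP at [0.238, -0.578, 0.248] pointing down, gripper open.
Joint ranges: [-2.98, 2.98], [-0.91, 2.08], [0.09, 2.57], [-1.24, 4.39], [0.2, 2.65], [-2.68, 2.68]. Speed limits (rad/s): [2.57, 2.57, 3.01, 3.14, 3.14, 3.14].

## Interface

Orientations are given as a rotation vector (axis times angle).
In Python, from cell import arm gives the robot as it stands.
- The arm moves only by the shell command python3 -m pendant 'ROWS' [FORCE]. ROWS is text: rows parted by semicolons, each of 7 numbers parted by spaces: the turn, a rotation vector about the tool's x, y, z in rad, then the shift along the tool's x, y, z in mm, then the opening, from 0 (shut) to 1 (fully open). A call has 1 to 20 rows; each row is the pose to reach, as a shift and turn from the pose commanded when the call began, along the tool's axes at that moment; what a row does not reach only later rows make up. A row lasts 1/12 s, in which the tool goes at most 41.7 mm and 7.16 degrees, less where a joint would pass 70% of its speed; a pose out of reach is approached as far as the arm can. A call with a gripper value outside its range is refused whole. The fingers move at their own pace and stop on an object; FORCE is the grip in N (left out, the last holds). Time passes only in rows, so rows that repeat a pose let the fingers close. It gives the time, the measured TCP pose, the force, the opening and the grip force at its end, in the units of the state.
- arm.get_obs(): the state, without advancing time (a new reading comes with each control period).
- arm.grab_frame(name): name is "scene" or "top" or "wrist"; returns a dict with "image" (400x640x3 uint8, red, green, blue), "depth" (400x640 float32, m along the optical axis (not along the pixel's ray), 0 where there is no reading), "mtx" (3x3 intrinsics, pixels), "R" (3x3) and "t" (3): a world point X has camera coordinates R X + t; the wrist camera has in their place "T_tool_cam" (4x4, takes a point from camera to tool coordinates, whose origin is the TCP and whose axes are the flange's). Camera axes: x right, y down, z forward; pixel columns grow to the right and rows downward; lengths in m; the calibration is good to about 2 mm. A picture is of the moment at which its call begins: read the wrist's pose just before it.
- arm.finish_job(): hands the job in; it is judged then, once.
Trained networks look in a picture, given as the dict that the camera call returned (one of the last four; its "shot" number tells which), for a name from the list of things; names that differ only in an ending like _2 or _b are one class to them, and where a whole thing is asked for, a point or a joint stands for the part that bears it (a point fixed in the world has none). Each returns a list of dicts, best first, with "p" (0 to 1); they miss things now and then, are a little off and sometimes report something else, mostly with a low value. They report only what shows in the picture. A call takes as long as a camera call.
- arm.trace(picture, label): "pixels" (400x640 bool, what is visible of it) and "pixel" ([row, column] in pixels, amid what is visible of it).
The state is a dict: "time": time; "joint_pos": joint angles; "joint_velocities": joint speeds; "tau": joint torques, N m; "tcp_pos": TCP position; "orientation": TCP orientation; "contact_force": force on the tool from outside, world axes, zero at the start; "wrist_torque": the same for the moment, N m; "grip_width": finger opening in m; "grasp_force": force on a finger pad.
Only numpy, scipy, OpenCV 4.12 (cv2) and the standard library are available. Lean on these libraries where they do the work, as an engineer would, in place of code of your own. Each camera call takes 0.05 s, during which the arm holds its last target. There are 200 camera calls.

## Task

Relieve the injector test line before the next strip-down: first switch the pump off by flipping the bat toggle on the grey switch box over its centre to the opposite side, then open the brass crossbar fitting on the steel manifold by a good quarter turn. Nobody knows whether its thread is right- or left-handed, so feel which way it gives, turn it that way and let go. Leave all the loose things on the bench where they are.

Things in the scene. Friction and masses are not known exactly. Their poses are not given: they have to be found in the camera images.
- switch_box: Grey pump switch box, 110 x 110 mm, 70 mm high, fixed to the bench; origin under its centre. The bat toggle stands in the middle of its top; besides it only a fuse cap and a lamp lens, up to 6 mm high, stand 38 mm to either side. Box and manifold may stand in either of two areas, left or right, turned up to 1 rad.
- toggle_pivot (a point): Pivot of the bat toggle, 4 mm above the middle of the box top (74 mm above the bench). Its x axis is level and points to the side the toggle leans to at the start (ON); the toggle swings in this frame's x-z plane.
- toggle_tip (a point): Tip of the steel bat toggle, 43 mm from the pivot; the bat is 6 mm thick at the root and 11 mm near the tip.
- toggle (a joint): Lean of the toggle in rad: +0.42 = ON (start), 0 = upright, -0.42 = OFF. Over-centre: pushed past upright it snaps to the other side by itself and stays; a sideways push of about 1 to 2 N near the tip moves it.
- manifold: Steel manifold block, 110 x 110 mm, 60 mm high, fixed to the bench; origin under its centre. The brass relief fitting stands in the middle of its top; nothing else rises above the top by more than 3 mm except a spindle nut (15 mm radius, to 65 mm above the bench). A flat pressure gauge (out to 124 mm along y) and a stub (85 mm along -y) stick out of its sides, lower than its top.
- fitting_grip (a point): Centre of the relief fitting's brass crossbar, on its upright turning axis, 90 mm above the bench. The bar is 64 mm long (this frame's x axis), 13 mm wide (y) and 18 mm high and turns with the fitting; under it is a collar of 13 mm radius, 73 to 81 mm above the bench.
- fitting (a joint): Turn of the fitting in rad, positive counter-clockwise from above; starts within 0.1 of zero. About 0.14 rad either way from zero is free play, with 0.1 N m drag. One way (unseen, it varies) it then stops hard: the tightening way. The other way it turns on with the same drag to a stop at 1.85 rad (either sign): this opens it. It stays where it is left.
- wrench_center (a point): Centre of the black nozzle wrench's shank, 155 mm long, 9 mm thick, flat on the bench. Bystander.
- cup_center (a point): Centre of the blue drip cup, 68 mm across, 50 mm high. Bystander.
- spare_center (a point): Centre of a small loose brass test fitting, 20 mm across, 34 mm high, standing on the bench. Bystander.
- jar_center (a point): Centre of a closed fluid jar, 64 mm across, 85 mm high. Bystander.
- screwdriver_grip (a point): Handle of a screwdriver flat on the bench, left side. Bystander.
- socket_center (a point): Centre of a steel sleeve lying on the bench, 22 mm thick, 80 mm long. Bystander. (Not listed: a clear spray booth 340 mm square and 300 mm high, fixed, more than 0.4 m to the right and over 0.5 m ahead of the base.)

How it is judged:
By the outcome, as a careful person would: the job done as asked, in the order asked, and still so for the second after the job is handed in, with the robot touching nothing.
It also fails if it takes over 67 s, if anything falls off the work surface, if the arm or the gripper's body presses on something with over 40 N, if the wrist force passes 120 N, or if a joint passes its speed limit or range.

## Working session

There is one attempt and no reset: what is moved stays moved. The work goes in short steps, Python scripts to look and compute and a shell command to move; the robot and the scene stay as the last step left them, time stands still between calls to the robot, and variables do not carry over. Pictures are saved under pics/ and viewed, at most 10 in all, crops included, and the job is handed in when it is done.

```bash
mkdir -p pics; ls
cat > h.py <<'E'
import numpy as np, cv2
from cell import arm
from scipy.spatial.transform import Rotation as Ro
def save(f,n): cv2.imwrite('pics/'+n,f['image'][:,:,::-1])
def cam(f,obs=None):
    # returns camera->world R,t
    if 'R' in f: 
        R=np.array(f['R']);t=np.array(f['t']);return R.T,-R.T@t
    T=np.array(f['T_tool_cam']);Rw=Ro.from_rotvec(obs['orientation']).as_matrix()
    return Rw@T[:3,:3],Rw@T[:3,3]+np.array(obs['tcp_pos'])
def cloud(f,obs=None):
    R,t=cam(f,obs);K=np.array(f['mtx']);d=f['depth']
    v,u=np.mgrid[:400,:640]
    P=np.stack([(u-K[0,2])/K[0,0]*d,(v-K[1,2])/K[1,1]*d,d],-1)
    W=P@R.T+t; W[d<=0]=np.nan
    return W
E
python3 - <<'E'
from h import *
o=arm.get_obs();print(o)
for n in ['scene','top']:
    f=arm.grab_frame(n);save(f,n+'0.png');W=cloud(f)
    for l in ['switch_box','toggle_tip','manifold','fitting_grip','wrench_center','cup_center','spare_center','jar_center','screwdriver_grip','socket_center']:
        for r in arm.trace(f,l)[:2]:
            m=r['pixels'];w=W[m];w=w[~np.isnan(w[:,0])]
            print(n,l,round(r['p'],2),np.round(r['pixel']),m.sum(),np.round(np.median(w,0),3),np.round(np.percentile(w,98,axis=0),3) if len(w) else '')
E
```

```text
pics
{'time': 0.0, 'joint_pos': array([-1.30609877e+00,  2.21224518e-01,  1.52760481e+00, -1.35883862e-05,
        1.39468685e+00, -1.26097278e-01]), 'joint_velocities': array([-4.57337062e-05,  1.77027568e-04,  1.08690857e-03,  5.30122441e-04,
        8.00278900e-04, -8.22151365e-06]), 'tau': array([-2.08605619e-03, -4.94624341e+01, -3.87370491e+01,  6.97466475e-02,
        5.74059680e-02, -1.46596376e-04]), 'tcp_pos': array([ 0.23792182, -0.57733035,  0.24644153]), 'orientation': array([-3.07992777e+00, -6.09591628e-01,  2.30040056e-04]), 'contact_force': array([ 0.30709923,  0.31004721, -0.03171408]), 'wrist_torque': array([-0.0150076 ,  0.0297051 , -0.03937869]), 'grasp_force': 0.0, 'grip_width': 0.08711075588542087}
scene switch_box 0.6 [205. 224.] 1870 [ 0.492 -0.236  0.062] [ 0.534 -0.175  0.079]
scene switch_box 0.27 [206. 323.] 137 [0.432 0.014 0.02 ] [0.455 0.024 0.025]
scene manifold 0.86 [211. 389.] 2157 [0.482 0.195 0.052] [0.534 0.286 0.099]
scene fitting_grip 0.55 [209. 387.] 2119 [0.482 0.194 0.053] [0.534 0.28  0.099]
scene fitting_grip 0.52 [189. 388.] 212 [0.466 0.
[... 613 characters left out ...]
ip 0.51 [250. 246.] 202 [0.46  0.197 0.098] [0.48  0.222 0.103]
top wrench_center 0.8 [198. 326.] 330 [0.584 0.005 0.009] [0.638 0.02  0.014]
top wrench_center 0.57 [162. 336.] 38 [ 0.674 -0.02   0.024] [ 0.682 -0.012  0.038]
top cup_center 0.71 [156. 310.] 548 [0.688 0.05  0.008] [0.712 0.077 0.053]
top spare_center 0.64 [159. 311.] 572 [0.687 0.047 0.008] [0.712 0.077 0.053]
top jar_center 0.8 [253. 486.] 738 [ 0.447 -0.378  0.083] [ 0.474 -0.359  0.089]
top screwdriver_grip 0.56 [222. 165.] 375 [0.514 0.422 0.023] [0.63  0.439 0.03 ]
top socket_center 0.63 [268. 324.] 228 [0.413 0.014 0.02 ] [0.448 0.024 0.026]
top socket_center 0.46 [160. 312.] 525 [0.688 0.047 0.008] [0.711 0.076 0.053]
```

```bash
python3 -c "
import cv2,numpy as np
a=cv2.imread('pics/top0.png')[120:320,130:530];b=cv2.imread('pics/scene0.png')[140:290,130:530]
cv2.imwrite('pics/both.png',cv2.resize(np.vstack([a,b]),None,fx=1.7,fy=1.7,interpolation=2))"
```

```text
(no output)
```

View pics/both.png

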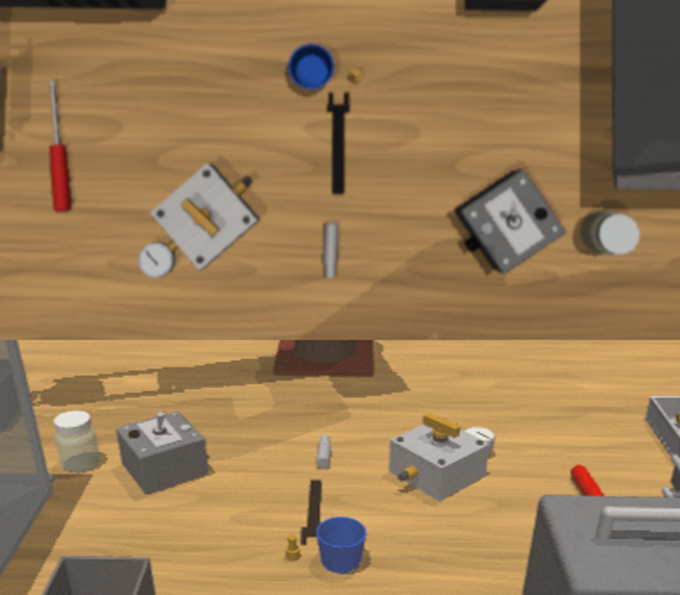

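The top view (upper half) shows the switch box right at about (510,220) in the crop, with the jar close beside it. The manifold is at (205,215) with its brass bar running diagonally. The toggle is too small in this view to tell its lean, so I'll go over it with the wrist camera.

```bash
cat >> h.py <<'E'
def delta(p,yaw=None):
    """shift mm in tool axes to world p; turn about tool z (rad) so that tool y has world heading yaw (mod pi)"""
    o=arm.get_obs();R=Ro.from_rotvec(o['orientation']).as_matrix()
    s=R.T@(np.array(p)-o['tcp_pos'])*1000
    y=R[:,1];h=np.arctan2(y[1],y[0])
    print('tcp',np.round(o['tcp_pos'],4),'tooly heading',round(h,3),'shift mm',np.round(s,1),'tilt',np.round(R[:,2],4),'q6',round(o['joint_pos'][5],3))
    if yaw is not None:
        d=-(yaw-h); d=(d+np.pi/2)%np.pi-np.pi/2; print('turn z',round(d,3))
E
python3 - <<'E'
from h import *
f=arm.grab_frame('wrist');print(np.round(f['T_tool_cam'],3),f['mtx'])
delta([.42,-.24,.25])
W=cloud(arm.grab_frame('top'))
for c in ([.46,-.24],[.46,.196]):
    m=(np.hypot(W[...,0]-c[0],W[...,1]-c[1])<.085)
    p=W[m]
    for lo,hi in ((.05,.08),(.082,.13)):
        q=p[(p[:,2]>lo)&(p[:,2]<hi)];print(lo,len(q),q.mean(0),cv2.minAreaRect((q[:,:2]*1000).astype(np.float32)), q[:,2].max() if len(q) else 0)
E
```

```text
[[ 0.    -0.969 -0.246  0.066]
 [ 1.     0.    -0.    -0.001]
 [ 0.    -0.246  0.969 -0.137]
 [ 0.     0.     0.     1.   ]] [[349.72132432   0.         323.15869518]
 [  0.         349.72132432 202.2324694 ]
 [  0.           0.           1.        ]]
tcp [ 0.2381 -0.5779  0.2475] tooly heading -1.18 shift mm [ 296.9 -243.1   -2.5] tilt [ 0.e+00  1.e-04 -1.e+00] q6 -0.126
0.05 2099 [ 0.4603953  -0.24381354  0.07065013] ((460.4815979003906, -245.66136169433594), (110.83634948730469, 110.3649673461914), 34.45995330810547) 0.0797326482268168
0.082 25 [ 0.47059739 -0.23774135  0.10702562] ((469.6902770996094, -237.7268829345703), (15.740289688110352, 8.487390518188477), 8.68937873840332) 0.11507984209693145
0.05 1827 [0.4588142  0.19726256 0.06069433] ((459.0298156738281, 198.27880859375), (110.47974395751953, 110.92767333984375), 42.002899169921875) 0.07914350610673027
0.082 182 [0.45937209 0.19742131 0.0973395 ] ((459.7078552246094, 197.3456268310547), (63.88694763183594, 22.01806640625), 45.97719192504883) 0.10604112623557715
```

```bash
python3 -m pendant '0 0 0 297 -243 0 0;0 0 0 297 -243 0 0;0 0 0 297 -243 0 0;0 0 0 297 -243 0 0;0 0 0 297 -243 0 0;0 0 0 297 -243 0 0;0 0 0 297 -243 0 0;0 0 0 297 -243 0 0;0 0 0 297 -243 0 0;0 0 0 297 -243 0 0;0 0 0 297 -243 0 0;0 0 0 297 -243 0 0;0 0 0 297 -243 0 0' 10
cat > look.py <<'E'
from h import *
import sys
def look(name,labels):
    o=arm.get_obs();f=arm.grab_frame('wrist');save(f,name);W=cloud(f,o);K=np.array(f['mtx'])
    for l in labels:
        for r in arm.trace(f,l)[:2]:
            m=r['pixels'];w=W[m];w=w[~np.isnan(w[:,0])]
            print(l,round(r['p'],2),np.round(r['pixel']),m.sum(),np.round(np.median(w,0),4) if len(w) else '')
    return W
def shape(W,c,lo,hi,r=.085):
    p=W[np.hypot(W[...,0]-c[0],W[...,1]-c[1])<r];q=p[(p[:,2]>lo)&(p[:,2]<hi)]
    if len(q)>3: print(lo,hi,len(q),np.round(q.mean(0),4),np.round(q[:,2].max(),4),cv2.minAreaRect((q[:,:2]*1000).astype(np.float32)))
    return q
E
python3 - <<'E'
from look import *
W=look('w1.png',['switch_box','toggle_tip'])
c=[.46,-.244]
for lo,hi in((.05,.08),(.082,.09),(.09,.1),(.1,.108),(.108,.13)): shape(W,c,lo,hi,.085 if lo<.08 else .05)
E
```

```text
time: 2.28
tcp_pos: [0.4197, -0.2411, 0.2476]
orientation: [3.081, 0.609, -0.0]
contact_force: [-0.8, 0.3, -0.2]
grip_width: 0.0085
grasp_force: 0.0
switch_box 0.92 [147. 342.] 15070 [ 0.4621 -0.2439  0.0708]
toggle_tip 0.37 [147. 348.] 15011 [ 0.4623 -0.2438  0.0708]
0.05 0.08 14614 [ 0.4621 -0.245   0.0712] 0.0793 ((459.7315368652344, -246.3135223388672), (110.39690399169922, 110.26216125488281), 34.425994873046875)
0.082 0.09 16 [ 0.4614 -0.2448  0.0861] 0.0889 ((461.50347900390625, -244.47616577148438), (2.9453938007354736, 6.206580638885498), 24.358718872070312)
0.09 0.1 28 [ 0.4641 -0.2428  0.0948] 0.1 ((464.24664306640625, -242.08897399902344), (5.152588844299316, 8.797943115234375), 18.668092727661133)
0.1 0.108 29 [ 0.4667 -0.2407  0.1038] 0.1071 ((467.1200866699219, -240.17018127441406), (5.205995559692383, 9.677839279174805), 22.776775360107422)
0.108 0.13 161 [ 0.4724 -0.2374  0.1121] 0.115 ((472.3294677734375, -237.5065460205078), (10.854578018188477, 9.448527336120605), 22.710983276367188)
```

View pics/w1.png

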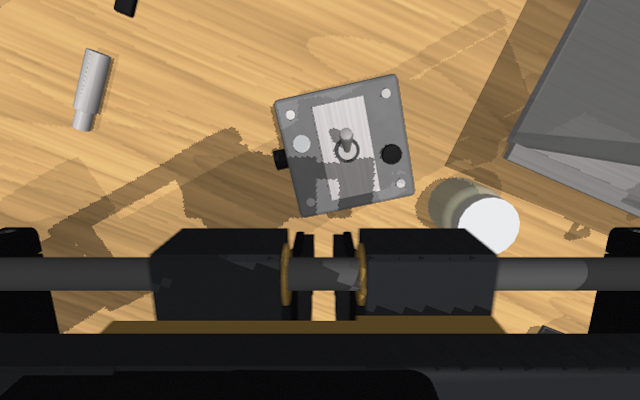

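The wrist view shows the box at (345,145), with the bat at (347,145) leaning up-image. That gives a pivot at (0.460,-0.246) and a lean heading of about 0.60 rad; the tip height of 0.115 agrees with the text. I'll come down behind the bat on its +x side, then sweep.

```bash
python3 -m pendant '0 0 -0.1 40 5 0 0;0 0 -0.21 79 10.5 0 0;0 0 -0.21 79 10.5 0 0;0 0 -0.21 79 10.5 0 0;0 0 -0.21 79 10.5 35 0;0 0 -0.21 79 10.5 70 0;0 0 -0.21 79 10.5 100 0;0 0 -0.21 79 10.5 127 0;0 0 -0.21 79 10.5 127 0;0 0 -0.21 79 10.5 127 0;0 0 -0.21 79 10.5 127 0'
python3 -c "
from h import *
delta([.465,-.2426,.12],-.97)"
```

```text
time: 3.35
tcp_pos: [0.4976, -0.2209, 0.1224]
orientation: [3.0, 0.927, 0.002]
contact_force: [0.4, -0.7, 1.3]
grip_width: 0.0008
grasp_force: 0.0
tcp [ 0.4976 -0.2209  0.1224] tooly heading -0.972 shift mm [-39.1  -0.5   2.4] tilt [ 0.0018 -0.0013 -1.    ] q6 0.409
turn z -0.002
```

```bash
python3 -m pendant '0 0 0 -8 0 1 0;0 0 0 -16 0 1 0;0 0 0 -22 0 1 0;0 0 0 -27 0 1 0;0 0 0 -32 0 1 0;0 0 0 -36 0 1 0;0 0 0 -39 0 1 0;0 0 0 -39 0 1 0;0 0 0 -39 0 1 0;0 0 0 -20 0 1 0;0 0 0 0 0 0 0;0 0 0 0 0 -40 0;0 0 0 0 0 -80 0;0 0 0 -60 0 -125 0;0 0 0 -80 0 -125 0;0 0 0 -80 0 -125 0;0 0 0 -80 0 -125 0;0 0 0 -80 0 -125 0'
python3 - <<'E'
from look import *
W=look('w2.png',['toggle_tip'])
c=[.46,-.244]
for lo,hi in((.05,.08),(.082,.09),(.09,.1),(.1,.108),(.108,.13)): shape(W,c,lo,hi,.085 if lo<.08 else .05)
delta([.42,.20,.25],np.radians(46))
E
```

```text
time: 4.85
tcp_pos: [0.4312, -0.2649, 0.2454]
orientation: [-3.001, -0.927, -0.001]
contact_force: [0.5, 1.1, -0.1]
grip_width: 0.0005
grasp_force: 0.0
toggle_tip 0.81 [168. 329.] 345 [ 0.4515 -0.2518  0.1064]
toggle_tip 0.26 [36. 80.] 2228 [0.4132 0.0081 0.0189]
0.05 0.08 14673 [ 0.4625 -0.2444  0.0712] 0.0799 ((460.1058654785156, -246.11721801757812), (108.6766128540039, 110.3359603881836), 34.36675262451172)
0.082 0.09 33 [ 0.4579 -0.2474  0.0858] 0.0898 ((456.7084045410156, -247.17140197753906), (5.505894660949707, 7.890881061553955), 54.545406341552734)
0.09 0.1 56 [ 0.4553 -0.2494  0.095 ] 0.0997 ((455.4286804199219, -250.15298461914062), (6.202439785003662, 8.478503227233887), 26.58879280090332)
0.1 0.108 54 [ 0.4525 -0.2513  0.104 ] 0.1078 ((451.1445617675781, -251.2009735107422), (7.057066440582275, 10.402206420898438), 45.191280364990234)
0.108 0.13 160 [ 0.4479 -0.2545  0.1118] 0.1147 ((447.70770263671875, -254.42520141601562), (11.032801628112793, 10.287984848022461), 33.52937698364258)
tcp [ 0.4313 -0.264   0.2443] tooly heading -0.97 shift mm [ 253.1 -389.1   -4.9] tilt [-0.0011  0.0017 -1.    ] q6 0.264
turn z 1.369
```

View pics/w2.png

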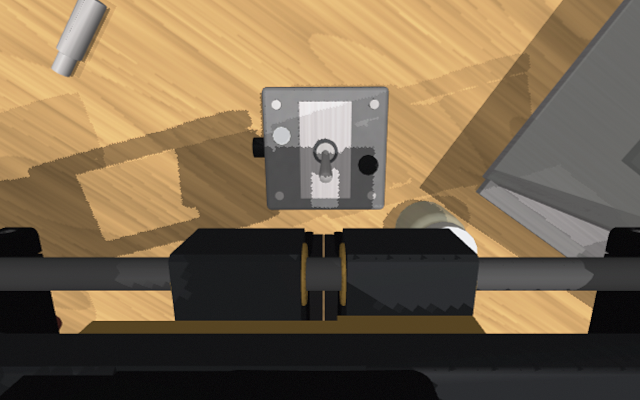

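The view shows the bat at (326,165) now leaning down-image, with its tip at (0.448,-0.254): OFF. Next is the manifold.

```bash
python3 -m pendant '0 0 0 224 -355 -5 0;0 0 0 224 -355 -5 0;0 0 0 224 -355 -5 0;0 0 0 224 -355 -5 0;0 0 0 224 -355 -5 0;0 0 0 224 -355 -5 0;0 0 -0.2 224 -355 -5 0.5;0 0 -0.2 224 -355 -5 0.5;0 0 -0.2 224 -355 -5 0.5;0 0 -0.2 224 -355 -5 0.5;0 0 -0.2 224 -355 -5 0.5;0 0 -0.2 224 -355 -5 0.5;0 0 -0.2 224 -355 -5 0.5;0 0 -0.2 224 -355 -5 0.5'
python3 - <<'E'
from look import *
W=look('w3.png',['fitting_grip','manifold'])
c=[.46,.197]
for lo,hi in((.05,.063),(.085,.12),(.094,.12)): q=shape(W,c,lo,hi,.085 if lo<.08 else .05)
d=np.linalg.svd(q[:,:2]-q[:,:2].mean(0),full_matrices=False)[2][0];print('bar heading',np.arctan2(d[1],d[0]))
delta([.4597,.197,.11],np.arctan2(d[1],d[0])+np.pi/2)
E
```

```text
time: 6.12
tcp_pos: [0.4151, 0.1539, 0.2498]
orientation: [2.893, 1.224, -0.002]
contact_force: [-0.2, -0.9, -0.2]
grip_width: 0.041
grasp_force: 0.0
fitting_grip 0.66 [118. 325.] 1621 [0.4588 0.1995 0.0989]
manifold 0.81 [115. 317.] 18281 [0.4538 0.2055 0.0602]
0.05 0.063 13064 [0.4594 0.1998 0.0603] 0.063 ((457.7548522949219, 197.86805725097656), (110.28971099853516, 110.41034698486328), 42.16139221191406)
0.085 0.12 1311 [0.4584 0.1988 0.099 ] 0.1015 ((457.7204895019531, 198.07496643066406), (62.76920700073242, 14.270216941833496), 46.380218505859375)
0.094 0.12 1302 [0.4584 0.1988 0.0991] 0.1015 ((457.7290344238281, 198.0583038330078), (62.910396575927734, 12.994160652160645), 47.28749465942383)
bar heading -2.3146455400928434
tcp [0.4155 0.1533 0.2503] tooly heading -0.772 shift mm [ 62.2   1.1 140.3] tilt [-3.e-04 -2.e-04 -1.e+00] q6 0.948
turn z -0.029
```

View pics/w3.png

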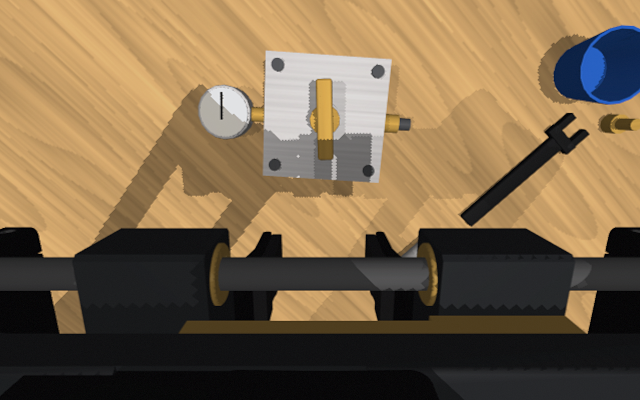

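The view shows the bar at (325,118), heading 0.827, with the manifold heading 0.736, so the fitting starts near +0.09. The gauge is at left and nothing is in the way. Descend and grip above the collar.

```bash
python3 -m pendant '0 0 -0.03 30 -0.5 0 0.5;0 0 -0.03 61.5 -1 10 0.5;0 0 -0.03 61.5 -1 40 0.5;0 0 -0.03 61.5 -1 75 0.5;0 0 -0.03 61.5 -1 105 0.5;0 0 -0.03 61.5 -1 130 0.5;0 0 -0.03 61.5 -1 140 0.5;0 0 -0.03 61.5 -1 140 0.5;0 0 -0.03 61.5 -1 140 0;0 0 -0.03 61.5 -1 140 0;0 0 -0.03 61.5 -1 140 0;0 0 -0.03 61.5 -1 140 0;0 0 -0.03 61.5 -1 140 0;0 0 -0.03 61.5 -1 140 0' 15
python3 -c "
from h import *
delta([.458,.198,.11]);o=arm.get_obs();print(o['contact_force'],o['wrist_torque'],o['grasp_force'])"
```

```text
time: 7.43
tcp_pos: [0.4593, 0.1985, 0.1117]
orientation: [2.871, 1.267, 0.006]
contact_force: [2.8, -1.4, 3.9]
grip_width: 0.013
grasp_force: 15.0
tcp [0.4593 0.1985 0.1117] tooly heading -0.739 shift mm [-1.3 -0.6  1.7] tilt [ 0.0049 -0.0019 -1.    ] q6 0.993
[ 2.84455179 -1.43413704  3.91215838] [-0.32698245 -0.43564019 -0.07831984] 15.014465153217316
```

```bash
T='import sys;sys.path.insert(0,".")
from h import *
o=arm.get_obs();print("torque",np.round(o["wrist_torque"],3),"F",np.round(o["contact_force"],1));delta([.458,.198,.11])'
python3 -m pendant '0 0 -0.05 0 0 0 0;0 0 -0.1 0 0 0 0;0 0 -0.1 0 0 0 0' 15; python3 -c "$T"
python3 -m pendant '0 0 -0.05 0 0 0 0;0 0 -0.1 0 0 0 0;0 0 -0.1 0 0 0 0' 15; python3 -c "$T"
```

```text
time: 7.68
tcp_pos: [0.4592, 0.1986, 0.1117]
orientation: [2.803, 1.412, 0.005]
contact_force: [4.7, -5.1, -0.2]
grip_width: 0.0128
grasp_force: 15.0
torque [-0.818 -0.681  0.005] F [ 4.7 -5.1 -0.2]
tcp [0.4592 0.1986 0.1117] tooly heading -0.637 shift mm [-1.2 -0.6  1.7] tilt [ 0.0043 -0.0013 -1.    ] q6 0.89
time: 7.93
tcp_pos: [0.4591, 0.1987, 0.1117]
orientation: [2.729, 1.551, 0.004]
contact_force: [3.4, -3.8, 1.3]
grip_width: 0.0128
grasp_force: 15.0
torque [-0.669 -0.666  0.006] F [ 3.4 -3.8  1.3]
tcp [0.4591 0.1987 0.1117] tooly heading -0.537 shift mm [-1.2 -0.6  1.7] tilt [ 0.004  -0.0012 -1.    ] q6 0.79
```

Counter-clockwise it gives freely past the play: opening runs ccw. Continuing to about 1.68 rad.

```bash
T='from h import *
o=arm.get_obs();print("torque",np.round(o["wrist_torque"],3),"F",np.round(o["contact_force"],1));delta([.458,.198,.11])'
python3 -m pendant '0 0 -0.1 0 0 0 0;0 0 -0.2 0 0 0 0;0 0 -0.3 0 0 0 0;0 0 -0.4 0 0 0 0;0 0 -0.4 0 0 0 0' 15; python3 -c "$T"
python3 -m pendant '0 0 -0.1 0 0 0 0;0 0 -0.2 0 0 0 0;0 0 -0.3 0 0 0 0;0 0 -0.4 0 0 0 0;0 0 -0.5 0 0 0 0;0 0 -0.6 0 0 0 0;0 0 -0.7 0 0 0 0;0 0 -0.8 0 0 0 0;0 0 -0.9 0 0 0 0;0 0 -0.99 0 0 0 0;0 0 -0.99 0 0 0 0;0 0 -0.99 0 0 0 0' 15; python3 -c "$T"
```

```text
time: 8.35
tcp_pos: [0.4587, 0.1989, 0.1117]
orientation: [2.365, 2.063, 0.002]
contact_force: [2.4, -4.8, 3.8]
grip_width: 0.0126
grasp_force: 15.0
torque [-0.833 -0.424  0.095] F [ 2.4 -4.8  3.8]
tcp [0.4587 0.1989 0.1117] tooly heading -0.136 shift mm [-1.  -0.6  1.7] tilt [ 0.0029 -0.001  -1.    ] q6 0.389
time: 9.35
tcp_pos: [0.4576, 0.1985, 0.1117]
orientation: [1.111, 2.937, -0.003]
contact_force: [-3.3, -7.4, 8.6]
grip_width: 0.013
grasp_force: 15.0
torque [-1.1    0.315  0.095] F [-3.3 -7.4  8.6]
tcp [0.4576 0.1985 0.1117] tooly heading 0.847 shift mm [-0.6 -0.1  1.7] tilt [ 3.e-04 -2.e-03 -1.e+00] q6 -0.594
```

```bash
python3 -m pendant '0 0 0 0 0 0 0.5;0 0 0 0 0 0 0.5;0 0 0 0 0 0 0.5;0 0 0 0 0 0 0.5;0 0 0 0 0 0 0.5;0 0 0 0 0 0 0.5;0 0 0 0 0 -15 0.5;0 0 0 0 0 -40 0.5;0 0 0 0 0 -70 0.5;0 0 0 0 0 -100 0.5;0 0 0 -60 0 -140 0.5;0 0 0 -60 0 -140 0.5;0 0 0 -60 0 -140 0.5;0 0 0 -60 0 -140 0.5'
python3 - <<'E'
from look import *
W=look('w4.png',['fitting_grip'])
q=shape(W,[.458,.198],.05,.063);q=shape(W,[.458,.198],.094,.12,.05)
d=np.linalg.svd(q[:,:2]-q[:,:2].mean(0),full_matrices=False)[2][0];print('bar heading-manifold',(np.arctan2(d[1],d[0])-np.radians(42.2))%np.pi)
f=arm.grab_frame('top');save(f,'top4.png');q=shape(cloud(f),[.46,-.244],.1,.13,.05)
cv2.imwrite('pics/fin.png',np.vstack([cv2.imread('pics/w4.png')[:250],cv2.imread('pics/top4.png')[90:340]]))
E
```

```text
time: 10.52
tcp_pos: [0.5036, 0.1593, 0.2516]
orientation: [1.11, 2.937, 0.002]
contact_force: [-0.7, 0.1, 0.0]
grip_width: 0.0434
grasp_force: 0.0
fitting_grip 0.87 [125. 323.] 1592 [0.4572 0.1993 0.0989]
0.05 0.063 12869 [0.456  0.2002 0.0603] 0.063 ((457.9021911621094, 198.4708709716797), (110.45510864257812, 110.364990234375), 42.13016891479492)
0.094 0.12 1275 [0.4571 0.1989 0.0991] 0.1018 ((457.5418395996094, 198.34396362304688), (12.451643943786621, 63.57439422607422), 48.80059814453125)
bar heading-manifold 1.6852269779106663
0.1 0.13 25 [ 0.4494 -0.2531  0.1097] 0.1162 ((449.1397399902344, -253.28591918945312), (9.237700462341309, 12.384858131408691), 1.3386597633361816)
```

View pics/fin.png

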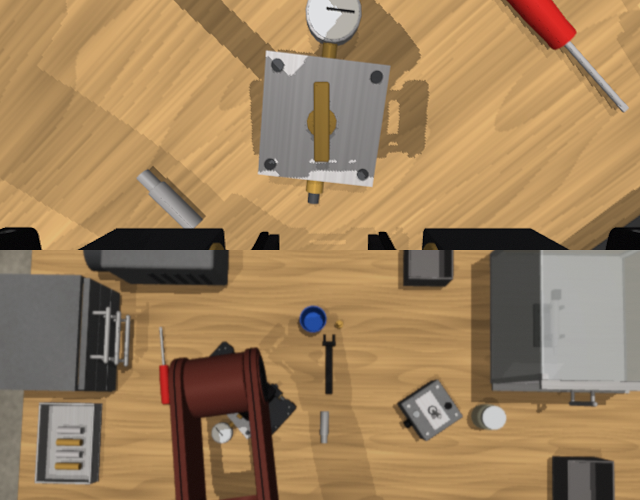

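The bar at (322,122) now lies along the gauge line, at 1.69 rad. The toggle is OFF, the bystanders haven't moved and the gripper is clear.

```bash
python3 -c "
from cell import arm
print(arm.finish_job())"
```

```text
the job is handed in; nothing more can be done
None
```

I flipped the pump toggle to OFF first, then opened the relief fitting counter-clockwise to about 1.69 rad and let go; the loose things on the bench were left where they were, and the job was handed in at about 10.6 s.

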